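# Scan the test fixture, tug its cover, free the catch if it holds, and hold the cover open

## Robot

A 6-joint arm with a two-finger parallel gripper is mounted at the origin on the work surface. World frame = base frame: x ahead of the robot, y to its left, z up, the work surface at z = 0. Lengths are in mm, angles in rad, forces in N, time in s.
With the tool pointing down it reaches from about 400 to 925 mm from the base axis. Payload 12.5 kg.
Tool frame: the origin (TCP) lies between the finger pads; the fingertips stand 25 mm ahead of it and the grasp point (between the pads) lies 6 mm ahead of it; z points along the fingers, y is the line along which they close (so a half turn about z gives the same grasp; the last joint's range is limited). The gripper opens to 95 mm and grips with 3 to 60 N. Pads are 20 mm wide; open, the fingers measure 119 mm over their backs; the gripper's body (75 mm by 180 mm) begins 59 mm behind the grasp point.
Start: joints at [1.24, 0.491, 1.559, -0, 1.092, -0.106], TCP at [139.3, 609.294, 239.661] pointing down, gripper open.
Joint ranges: [-3.1, 3.1], [-0.84, 2.19], [0.05, 2.79], [-1.13, 4.28], [0.06, 2.93], [-2.69, 2.69]. Speed limits (rad/s): [2.22, 2.22, 2.79, 3.14, 3.14, 3.14].

## Interface

Orientations are given as [roll, pitch, yaw] about the fixed x, y, z axes, in that order (R = Rz(yaw) Ry(pitch) Rx(roll)).
In Python, from cell import state, read_camera, job_done, cut_out gives the robot as it stands. The module is installed in compiled form; this text tells all that it offers.
- The arm moves only by the tool jog_arm, never from a script. Its argument "motion" is a list of rows, each a list of 2 entries, a list of its own where there are three numbers: the shift along the tool's x, y, z in mm, then the turn about the tool's z in rad. A call has 1 to 5 rows; each row is the pose to reach, as a shift and turn from the pose commanded when the call began, along the tool's axes at that moment; what a row does not reach only later rows make up. A row lasts 1/10 s, in which the tool goes at most 50 mm and 8.59 degrees, less where a joint would pass 70% of its speed; a pose out of reach is approached as far as the arm can. A call with a gripper value outside its range is refused whole. "grip" is the closure, from 0 (fully open) to 1 (shut), set as the call begins (left out, the last holds). The fingers move at their own pace and stop on an object; the grip force is fixed at half the most. Time passes only in rows, so rows that repeat a pose let the fingers close. It gives the time, the measured TCP pose, the force, the opening and the grip force at its end, in the units of the state.
- state(): the state, without advancing time (a new reading comes with each control period).
- read_camera(name): name is "scene" or "top"; returns a dict with "img" (384x512x3 uint8, blue, green, red), "vertical_fov" (degrees; the focal length in pixels is half the picture's height over the tangent of half this angle, whatever the lens; pixels are square), "cx", "cy" (the principal point, pixels), "k1" (the pictures are not rectified: a ray, as slopes to the right and down, at radius r is drawn at 1 + k1 r^2 times it, then the intrinsics apply), "extrinsics" (4x4, takes a point from camera to world coordinates). Camera axes: x right, y up, looking along -z (the intrinsics and any distortion apply to the point x, -y, -z); pixel columns grow to the right and rows downward; lengths in mm; the calibration is good to about 2 mm. A picture is of the moment at which its call begins. There is no depth.
- job_done(): hands the job in; it is judged then, once.
Trained networks look in a picture, given as the dict that the camera call returned (one of the last four; its "shot" number tells which), for a name from the list of things; names that differ only in an ending like _2 or _b are one class to them, and where a whole thing is asked for, a point or a joint stands for the part that bears it (a point fixed in the world has none). Each returns a list of dicts, best first, with "p" (0 to 1); they miss things now and then, are a little off and sometimes report something else, mostly with a low value. They report only what shows in the picture. A call takes as long as a camera call.
- cut_out(name, picture): "region" (384x512 bool, what is visible of it) and "box" ([left, top, right, bottom] in pixels, round what is visible of it).
The state is a dict: "t": time; "joints": joint angles; "qvel": joint speeds; "tau": joint torques, N m; "eef_pos": TCP position; "tcp_rot": TCP orientation; "ft_force": force on the tool from outside, world axes, zero at the start; "moment": the same for the moment, N m; "opening": opening from 0.0 (shut) to 1.0 (fully open); "grip_force": force on a finger pad.
Only numpy, scipy, OpenCV 4.12 (cv2) and the standard library are available. Lean on these libraries where they do the work, as an engineer would, in place of code of your own. Each camera call takes 0.05 s, during which the arm holds its last target. There are 200 camera calls.

## Task

Take the hand scanner out of its dock, hold it upright and steady a few centimetres above the barcode label on the test fixture's cover for about a second, and stand it back in its dock. Then, with the release slide still untouched, pull up on the cover's loop handle to feel whether the hidden catch holds it; if it does, pull the release slide all the way towards the front of the fixture and lift again. Finish while holding the cover by its handle, still and at least 50 degrees open (it falls shut if let go), and leave the other things on the bench where they are.

Things in the scene. Friction and masses are not known exactly. Their poses are not given: they have to be found in the camera images.
- scanner: loose hand scanner, 0.16 kg, standing upright in its dock: weighted foot 54 (x) x 48 (y) mm and 34 mm high, then a black grip 34 x 26 mm from 34 to 116 mm height, then a head 40 x 30 mm up to 130 mm. Origin: centre of its underside, which is the reading window; z up along the grip, its y axis across the 26 mm side of the grip. It reads straight down out of the underside
- dock: fixed black scanner dock, 80 x 74 mm, 16 mm high: a shallow recess 64 (x) x 58 (y) mm with its floor 8 mm above the bench, so the scanner's foot has 5 mm of play on every side. Origin: centre of its underside on the bench; the scanner stands with its x axis along the dock's, either way round
- case: fixed grey test fixture, 250 (x) x 300 (y) x 70 mm. Origin: centre of its underside on the bench; its front faces its own -x (towards the robot). The grey cover, 245 x 220 x 10 mm, lies over the part at its +y side, hinged along the far edge: the hinge axis is parallel to y through x = 120, z = 70 mm. The 80 mm strip at its -y side is a fixed deck with top at z = 70 mm, which carries the release slide
- label (a point): centre of the barcode label (70 x 45 mm, white) on the cover's upper face; z out of the cover; with the cover shut 81 mm above the bench
- handle (a point): dark steel loop handle of the cover: a round bar 12 mm diameter along y, clear for 100 mm between its two arms, standing 45 mm out in front of the cover's front edge. Origin: middle of the bar; with the cover shut it is 82 mm above the bench, at x = -170, y = 40 mm from the fixture's origin; it is 290 mm before and 12 mm above the hinge axis and turns about that with the cover. Nothing is under it. Lifting it takes about 2 N
- lid (a joint): opening angle of the cover (rad): 0 shut, grows as the handle goes up, stop at 1.3. It falls shut when let go. If the hidden catch inside holds it, the cover has some 0.03 rad of play (8 mm at the handle) and then stops hard; if not it just opens. Whether it is caught cannot be seen
- release (a joint): position of the release slide (m): 0 to 0.004 at the start, 0.020 fully pulled towards the fixture's front (its -x). It stays where it is left (about 1.5 N of friction) and needs the full travel to push the catch off; the catch then stays off. It moves freely only while the cover is not being pulled up
- release_tab (a point): centre of the top of the release slide's tab: a steel block 12 (x) x 24 (y) mm standing 25 mm above the deck, its top 95 mm above the bench; axes as the fixture's; it slides along the fixture's x, and at 0 lies at x = -63, y = -110 mm from the fixture's origin
- bit_case: bystander: flat black bit case lying open, 204 x 170 mm, 22 mm high
- screwdriver: bystander: small screwdriver lying on the bench
- flux: bystander: small bottle, 36 mm diameter, 85 mm tall, standing
- spool: bystander: solder spool, 60 mm diameter, 43 mm high, standing on end
- tray: bystander: grey parts tray, 100 x 150 x 30 mm
- board: bystander: loose circuit board, 100 x 70 mm, 14 mm high with its chips
- brush: bystander: small brush lying on the bench

How it is judged:
By the outcome, as a careful person would: the job done as asked, in the order asked, and still so for the second after the job is handed in, while the arm keeps its last pose, push and grip.
It also fails if it takes over 72 s, if anything falls off the work surface, if the arm or the gripper's body presses on something with over 40 N, if the wrist force passes 120 N, or if a joint passes its speed limit or range.

## Working session

There is one attempt and no reset: what is moved stays moved. The work goes in short steps, Python scripts to look and compute and a tool call to move; the robot and the scene stay as the last step left them, time stands still between calls to the robot, and variables do not carry over. Pictures are saved under pics/ and viewed, at most 10 in all, crops included, and the job is handed in when it is done.

Besides the shell and the picture viewer there is one more tool, called after "Call:" as name([rows], argument=value, ...), one row to a line, values as JSON. jog_arm: Moves the arm, as the interface text tells. Its arguments: {"type":"object","properties":{"motion":{"type":"array"},"grip":{"type":"number"}},"required":["motion"]}

```bash
mkdir -p pics; cat > h.py <<'E'
import numpy as np, cv2
from cell import state, read_camera, job_done, cut_out
from scipy.spatial.transform import Rotation as R
def ray(c,u,v):
    f=c["img"].shape[0]/2/np.tan(np.radians(c["vertical_fov"])/2)
    K=np.array([[f,0,c["cx"]],[0,f,c["cy"]],[0,0,1.]])
    p=cv2.undistortPoints(np.array([[[u,v]]],float),K,np.array([c["k1"],0,0,0,0.]))[0,0]
    E=np.array(c["extrinsics"]); return E[:3,3],E[:3,:3]@np.array([p[0],-p[1],-1])
def at(c,u,v,z):
    o,d=ray(c,u,v); return o+d*(z-o[2])/d[2]
def px(c,P):
    E=np.array(c["extrinsics"]); q=E[:3,:3].T@(np.array(P,float)-E[:3,3])
    f=c["img"].shape[0]/2/np.tan(np.radians(c["vertical_fov"])/2)
    a=np.array([q[0],-q[1]])/-q[2]; a=a*(1+c["k1"]*(a@a)); return a*f+[c["cx"],c["cy"]]
def cen(r):
    ys,xs=np.nonzero(r); return xs.mean(),ys.mean()
E
python3 - <<'E'
from h import *
s=state(); print(s)
for n in("top","scene"):
    c=read_camera(n); cv2.imwrite(f"pics/{n}0.png",cv2.resize(c["img"],(800,600),interpolation=cv2.INTER_CUBIC))
    print(n,c["vertical_fov"],c["cx"],c["cy"],c["k1"],np.round(c["extrinsics"],3).tolist())
    for k,z in(("scanner",130),("dock",16),("case",70),("label",81),("handle",82),("release_tab",95),("flux",85),("bit_case",22),("tray",30)):
        for d in cut_out(k,c)[:2]:
            r=d["region"]
            if not r.any(): continue
            u,v=cen(r); (a,b),wh,an=cv2.minAreaRect(np.argwhere(r)[:,::-1].astype(np.float32))
            bp=[at(c,*q,z)[:2].round().tolist() for q in cv2.boxPoints(((a,b),wh,an))]
            print(k,round(d["p"],2),np.round(d["box"]).tolist(),(round(u,1),round(v,1)),at(c,u,v,z).round(1).tolist(),bp)
E
```

```text
{'t': 0.0, 'joints': array([ 1.24037632e+00,  4.91534056e-01,  1.55947378e+00,  2.64584056e-05,
        1.09169337e+00, -1.05619505e-01]), 'qvel': array([ 0.00180233, -0.00052426, -0.00094186,  0.00130688,  0.00058572,
       -0.00123242]), 'tau': array([-4.85470937e-04, -6.12648010e+01, -2.58184952e+01,  6.92013488e-02,
        4.82780510e-02, -1.49703887e-04]), 'eef_pos': array([139.23004338, 609.06220733, 239.06919902]), 'tcp_rot': array([-3.14049275e+00, -1.40202784e-04,  2.91677986e+00]), 'ft_force': array([-1.22997394e-04, -4.28464932e-01,  4.15307556e-01]), 'moment': array([-0.00226845, -0.04482237, -0.02765139]), 'grip_force': 0.0, 'opening': 0.9987632851479926}
top 46.65583987998291 251.58816286246494 189.94613059961955 0.011199417946183645 [[-0.006, 0.996, -0.086, 387.694], [-1.0, -0.006, 0.005, 23.297], [0.005, 0.086, 0.996, 1761.318], [0.0, 0.0, 0.0, 1.0]]
scanner 0.78 [154.0, 201.0, 173.0, 218.0] (np.float64(163.5), np.float64(210.0)) [457.5, 337.3, 130.0] [[444.0, 374.0], [492.0, 359.0], [473.0, 302.0], [425.0, 318.0]]
dock 0.73 [156.0, 201.0, 178.0, 227.0] (np.float64(
[... 2612 characters left out ...]
[442.0, 22.0], [754.0, 78.0]]
release_tab 0.42 [286.0, 172.0, 309.0, 203.0] (np.float64(295.9), np.float64(190.9)) [495.4, 121.6, 95.0] [[542.0, 108.0], [409.0, 113.0], [416.0, 136.0], [548.0, 131.0]]
flux 0.71 [316.0, 247.0, 331.0, 270.0] (np.float64(323.1), np.float64(259.9)) [678.3, 270.1, 85.0] [[652.0, 241.0], [637.0, 273.0], [700.0, 294.0], [714.0, 263.0]]
bit_case 0.77 [164.0, 99.0, 228.0, 142.0] (np.float64(194.4), np.float64(119.4)) [265.3, -374.2, 22.0] [[374.0, -444.0], [168.0, -542.0], [144.0, -307.0], [346.0, -233.0]]
tray 0.84 [378.0, 261.0, 446.0, 315.0] (np.float64(412.5), np.float64(284.2)) [612.3, 504.1, 30.0] [[669.0, 421.0], [548.0, 431.0], [555.0, 591.0], [670.0, 573.0]]
```

View pics/top0.png

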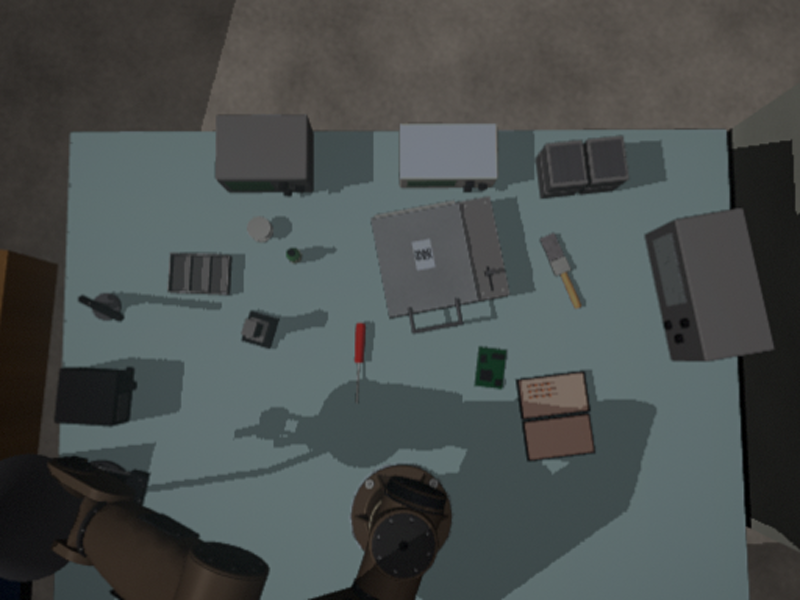

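View pics/scene0.png

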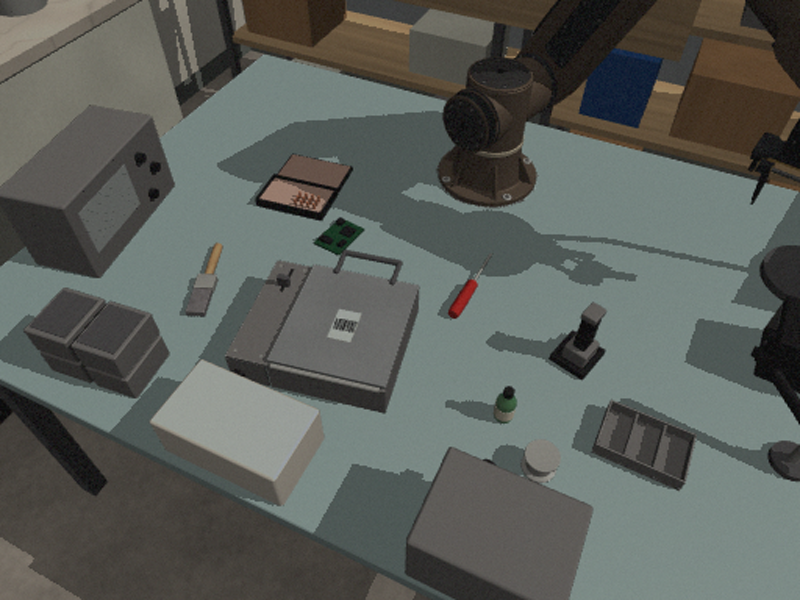

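```bash
python3 - <<'E'
from h import *
T=read_camera("top"); S=read_camera("scene")
def crop(c,x,y,w,h,o): return cv2.resize(c["img"][y:y+h,x:x+w],o,interpolation=cv2.INTER_CUBIC)
a=crop(T,230,120,100,100,(400,400)); b=crop(S,140,155,140,105,(400,300)); d=crop(T,145,190,50,50,(400,200)[:1]*0 or (200,200)); e=crop(S,340,185,60,60,(300,300))
im=np.zeros((600,800,3),np.uint8); im[:400,:400]=a; im[:300,400:]=b; im[400:600,:200]=d; im[300:600,400:700]=e
im=np.clip(im.astype(float)*1.5,0,255).astype(np.uint8)
cv2.imwrite("pics/c1.png",im)
# footprint fit of case region, top view: model silhouette projection
from scipy.optimize import minimize
def sil(c,polys):
    m=np.zeros((384*4,512*4),np.uint8)
    for P in polys:
        q=np.array([px(c,p) for p in P])*4; cv2.fillConvexPoly(m,cv2.convexHull(q.astype(np.float32)).astype(np.int32),1)
    return m
def box(x0,x1,y0,y1,z0,z1): return [(x,y,z) for x in(x0,x1) for y in(y0,y1) for z in(z0,z1)]
def tr(P,p):
    r=R.from_euler('z',p[2]).as_matrix(); return np.array(P)@r.T+[p[0],p[1],0]
def fit(parts,p0,regs):
    def cost(p):
        t=0
        for c,r in regs:
            m=sil(c,[tr(P,p) for P in parts]); k=np.kron(r.astype(np.uint8),np.ones((4,4),np.uint8))
            t+=np.count_nonzero(m!=k)/k.sum()
        return t
    s=minimize(cost,p0,method='Nelder-Mead',options=dict(initial_simplex=[p0]+[np.add(p0,d) for d in((12,0,0),(0,12,0),(0,0,.1))],xatol=.2,fatol=1e-4)); return s.x.round(3),s.fun
rc=[(c,cut_out("case",c)[0]["region"]) for c in(T,S)]
cs=[box(-125,125,-150,150,0,70),box(-125,120,-70,150,70,80)]
h=[box(-176,-164,-16,96,76,88)]
for g in(rc,rc[:1],rc[1:]): print("case",fit(cs,[630,-85,.186],g))
sc=[(c,cut_out("scanner",c)[0]["region"]) for c in(T,S)]
ps=[box(-27,27,-24,24,8,42),box(-17,17,-13,13,42,124),box(-20,20,-15,15,124,138)]
for y in(-.25,1.32): print("scanner",[fit(ps,[462,345,y],g) for g in(sc,sc[1:])])
E
```

```text
case (array([ 6.36377e+02, -9.81740e+01,  1.73000e-01]), np.float64(0.1132515819892431))
case (array([ 6.36539e+02, -1.00790e+02,  1.73000e-01]), np.float64(0.05082212257100149))
case (array([ 6.35528e+02, -9.61650e+01,  1.77000e-01]), np.float64(0.04930992313067785))
scanner [(array([ 4.58752e+02,  3.54272e+02, -1.93000e-01]), np.float64(0.3316417840578458)), (array([ 4.56337e+02,  3.55903e+02, -2.37000e-01]), np.float64(0.16730943738656986))]
scanner [(array([457.843, 352.556,   1.337]), np.float64(0.48787873059084497)), (array([457.065, 355.801,   1.449]), np.float64(0.24308076225045372))]
```

View pics/c1.png

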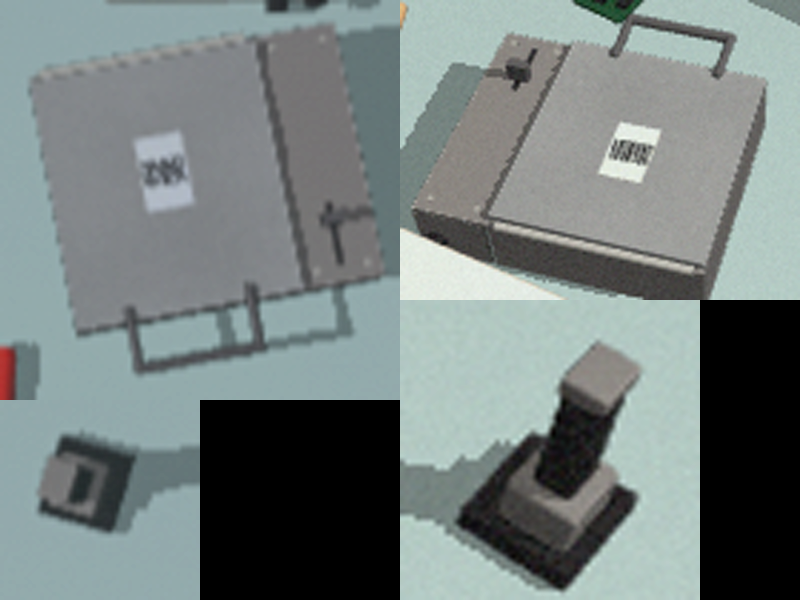

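```bash
python3 - <<'E'
from h import *
T=read_camera("top"); S=read_camera("scene")
s4=lambda x,y:(230+x/4,120+y/4); ss=lambda x,y:(140+(x-400)/2.857,155+y/2.857); se=lambda x,y:(340+(x-400)/5,185+(y-300)/5); st=lambda x,y:(145+x/4,190+(y-400)/4)
p=[636,-98.5,.175]; r=R.from_euler('z',p[2]).as_matrix()
for n,P in(("handle",(-170,40,82)),("tab",(-63,-110,95)),): print(n,(r@P+[p[0],p[1],0]).round(1))
print("handle",at(T,*s4(201,357),82).round(1),at(S,*ss(682.5,30),82).round(1))
print("label",at(T,*s4(163,170),81).round(1),at(S,*ss(631,152),81).round(1))
print("tab",at(T,*s4(328,213),95).round(1),at(S,*ss(516,65),95).round(1))
for n,c,f,q in(("dockT",T,st,[(65,435),(135,447),(110,530),(40,512)]),("dockS",S,se,[(458,520),(565,588),(637,495),(530,433)])):
    w=np.array([at(c,*f(*x),16)[:2] for x in q]); print(n,w.round().tolist(),w.mean(0),cv2.minAreaRect(w.astype(np.float32)))
w=np.array([at(S,*se(*x),138)[:2] for x in[(598,342),(640,368),(603,395),(565,375)]]); print("headS",w.round().tolist(),w.mean(0))
print("headT",at(T,*st(58,477),134).round(1))
print(state()['t'])
E
```

```text
handle [461.6 -88.7  82. ]
tab [ 593.1 -217.8   95. ]
handle [459.6 -93.3  82. ] [462.9 -84.4  82. ]
label [637.9 -59.2  81. ] [638.9 -53.8  81. ]
tab [ 594.1 -213.7   95. ] [ 597.1 -214.5   95. ]
dockT [[506.0, 369.0], [494.0, 300.0], [413.0, 324.0], [431.0, 392.0]] [461.29170991 346.11000762] ((462.736572265625, 346.0578918457031), (70.72489929199219, 86.37956237792969), 73.68343353271484)
dockS [[497.0, 307.0], [518.0, 377.0], [433.0, 399.0], [414.0, 329.0]] [465.57931106 353.05441173] ((465.96405029296875, 352.90032958984375), (73.15637969970703, 87.398193359375), 75.19853210449219)
headS [[439.0, 348.0], [448.0, 373.0], [476.0, 359.0], [471.0, 337.0]] [458.42246563 354.33207341]
headT [460.1 351.2 134. ]
1.4
```

Call:
jog_arm([
  [[-45, -22, 0], 0.01],
  [[-90, -44, 0], 0.02],
  [[-135, -65, 0], 0.035],
  [[-180, -87, 0], 0.035],
  [[-225, -109, 0], 0.035],
], grip=0)

```text
t: 1.9
eef_pos: [335.5, 451.6, 239.8]
tcp_rot: [3.141, 0.0, 2.882]
ft_force: [0.7, 0.8, 0.9]
opening: 1.001
grip_force: 0.0
```

Call:
jog_arm([
  [[-45, -17, 0], 0],
  [[-90, -34, 0], 0],
  [[-125, -50, 0], 0],
  [[-142, -60, 0], 0],
  [[-142, -60, 0], 0],
])

```text
t: 2.4
eef_pos: [457.7, 356.8, 239.5]
tcp_rot: [-3.142, 0.0, 2.879]
ft_force: [-0.5, -0.2, 0.0]
opening: 0.999
grip_force: 0.0
```

```bash
cat >> h.py <<'E'
def go(x,y,z,yaw=None,s=None):
    s=s or state(); M=R.from_euler('xyz',s["tcp_rot"]).as_matrix(); d=M.T@(np.array([x,y,z])-s["eef_pos"])
    t=0 if yaw is None else -((yaw-s["tcp_rot"][2]+np.pi)%(2*np.pi)-np.pi)
    print("t",round(s["t"],2),"pos",s["eef_pos"].round(1),"rot",s["tcp_rot"].round(3),"shift",d.round(1),"turn",round(t,3),"F",s["ft_force"].round(1),"op",round(s["opening"],3),"gf",round(s["grip_force"],1))
def shot(n,reg,name,size=(600,600)):
    c=read_camera(n); x0,y0,x1,y1=reg
    cv2.imwrite(f"pics/{name}.png",np.clip(cv2.resize(c["img"][y0:y1,x0:x1],size,interpolation=cv2.INTER_CUBIC)*1.5,0,255).astype(np.uint8)); return c
E
python3 - <<'E'
from h import *
go(460,352,94,2.88)
c=shot("scene",(330,160,410,240),"s2")
E
```

```text
t 2.4 pos [457.7 356.8 239.5] rot [-3.142  0.     2.879] shift [ -3.4  -4.1 145.5] turn -0.001 F [-0.5 -0.2  0. ] op 0.999 gf 0.0
```

View pics/s2.png

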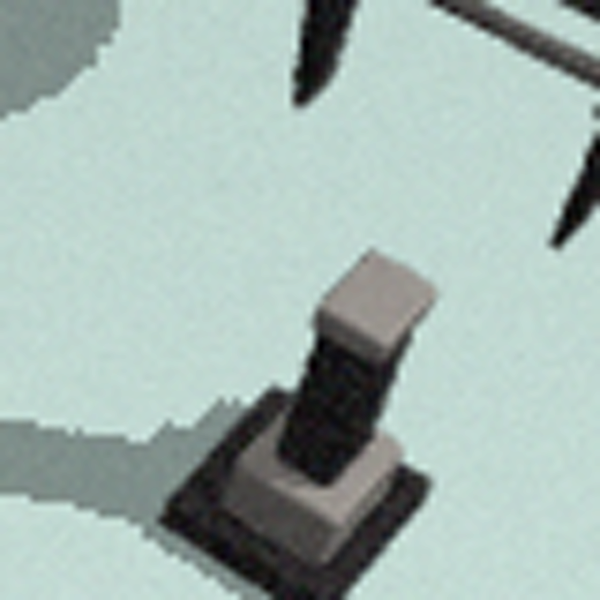

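```bash
python3 - <<'E'
from h import *
c=read_camera("scene"); f=lambda x,y:(330+x/7.5,160+y/7.5)
print("tips",at(c,*f(300,102),214.5),at(c,*f(557,245),214.5))
w=np.array([at(c,*f(*x),138) for x in[(373,248),(437,293),(385,352),(318,308)]]);print(w.round(1),w.mean(0))
w=np.array([at(c,*f(*x),138-14) for x in[(318,322),(383,362),(436,300)]]);print(w.round(1),(w[0]+w[2])/2)
E
```

```text
tips [454.02403023 306.88704203 214.5       ] [482.26891622 403.47371568 214.5       ]
[[437.7 347.7 138. ]
 [449.2 374.4 138. ]
 [485.3 363.7 138. ]
 [475.3 336.4 138. ]] [461.87939775 355.54480261 138.        ]
[[469.2 338.1 124. ]
 [477.7 364.5 124. ]
 [439.6 375.4 124. ]] [454.44150037 356.74001292 124.        ]
```

Call:
jog_arm([
  [[-2, -2.4, 30], 0],
  [[-2, -2.4, 65], 0],
  [[-2, -2.4, 100], 0],
  [[-2, -2.4, 130], 0],
  [[-2, -2.4, 145], 0],
])

```text
t: 3.0
eef_pos: [455.4, 356.4, 92.3]
tcp_rot: [-3.14, -0.002, 2.884]
ft_force: [-0.1, -0.0, -0.9]
opening: 0.999
grip_force: 0.0
```

Call:
jog_arm([
  [[0, 0, 0], 0],
  [[0, 0, 0], 0],
], grip=0.5)

```text
t: 3.2
eef_pos: [456.8, 356.6, 95.1]
tcp_rot: [3.141, 0.0, 2.883]
ft_force: [0.2, -0.6, 1.0]
opening: 0.887
grip_force: 0.0
```

```bash
python3 - <<'E'
from h import *
go(459,354,94,2.88)
c=shot("scene",(330,160,410,240),"s3")
E
```

```text
t 3.2 pos [456.8 356.6  95.1] rot [3.141 0.    2.883] shift [-2.8 -2.   1.1] turn 0.003 F [ 0.2 -0.6  1. ] op 0.887 gf 0.0
```

View pics/s3.png

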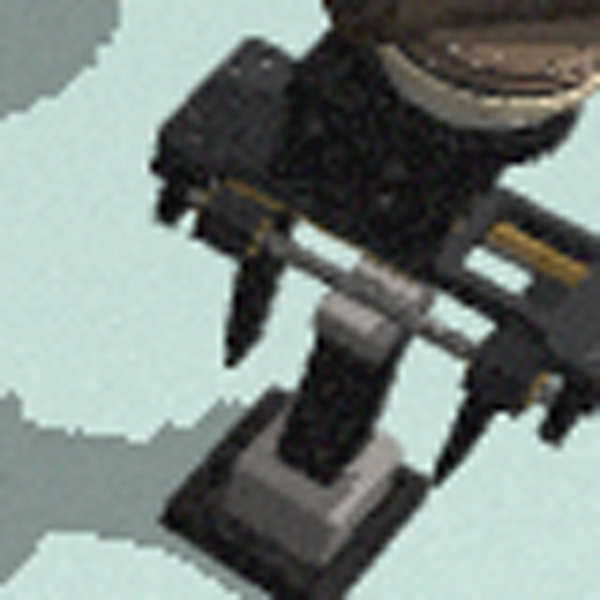

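Call:
jog_arm([
  [[0, 0, 0], 0],
  [[0, 0, 0], 0],
  [[0, 0, 0], 0],
  [[0, 0, 0], 0],
  [[0, 0, 0], 0],
], grip=1)

```text
t: 3.75
eef_pos: [457.4, 355.7, 94.8]
tcp_rot: [3.141, 0.0, 2.882]
ft_force: [0.5, -0.0, 0.0]
opening: 0.428
grip_force: 0.0
```

Call:
jog_arm([
  [[0, 0, 0], 0],
  [[0, 0, 0], 0],
  [[0, 0, 0], 0],
  [[0, 0, 0], 0],
  [[0, 0, 0], 0],
])

```text
t: 4.25
eef_pos: [457.3, 355.7, 94.6]
tcp_rot: [-3.142, -0.0, 2.882]
ft_force: [0.9, 0.2, -1.8]
opening: 0.281
grip_force: 40.1
```

```bash
python3 - <<'E'
from h import *
go(459,354,94,2.88)
c=shot("scene",(330,160,410,240),"s4")
E
```

```text
t 4.25 pos [457.3 355.7  94.6] rot [-3.142 -0.     2.882] shift [-2.1 -1.2  0.6] turn 0.002 F [ 0.9  0.2 -1.8] op 0.281 gf 40.1
```

Call:
jog_arm([
  [[0, 0, -10], 0],
  [[0, 0, -35], 0],
  [[0, 0, -70], 0],
  [[0, 0, -98], 0],
  [[0, 0, -110], 0],
])

```text
t: 4.8
eef_pos: [457.9, 356.1, 207.8]
tcp_rot: [3.139, 0.003, 2.882]
ft_force: [0.6, -0.3, -1.0]
opening: 0.279
grip_force: 40.1
```

Call:
jog_arm([
  [[-9, -12, 0], 0],
  [[-28, -35, 0], 0],
  [[-50, -63, 0], 0],
  [[-75, -94, 0], 0],
  [[-100, -125, 0], 0],
])

```text
t: 5.3
eef_pos: [521.8, 207.0, 203.3]
tcp_rot: [-3.141, -0.002, 2.882]
ft_force: [1.0, -0.1, -1.4]
opening: 0.281
grip_force: 40.1
```

Call:
jog_arm([
  [[-25, -31, 0], 0],
  [[-50, -63, 0], 0],
  [[-75, -94, 0], 0],
  [[-100, -125, 0], 0],
  [[-125, -156, 0], 0],
])

```text
t: 5.8
eef_pos: [602.4, 23.9, 203.1]
tcp_rot: [-3.141, -0.002, 2.881]
ft_force: [1.3, -0.3, -0.7]
opening: 0.28
grip_force: 40.1
```

Call:
jog_arm([
  [[-22, -27, 0], 0],
  [[-38, -48, 0], 0],
  [[-50, -63, 0], 0],
  [[-55, -70, 0], 0],
  [[-56, -72, 0], 0],
])

```text
t: 6.3
eef_pos: [638.0, -58.2, 203.9]
tcp_rot: [3.142, -0.001, 2.881]
ft_force: [0.1, 1.1, -1.2]
opening: 0.283
grip_force: 40.1
```

```bash
python3 - <<'E'
from h import *
go(638,-57,203,2.882)
c=shot("scene",(130,100,290,260),"s5")
E
```

```text
t 6.3 pos [638.  -58.2 203.9] rot [ 3.142e+00 -1.000e-03  2.881e+00] shift [0.3 1.1 0.9] turn -0.001 F [ 0.1  1.1 -1.2] op 0.283 gf 40.1
```

View pics/s5.png

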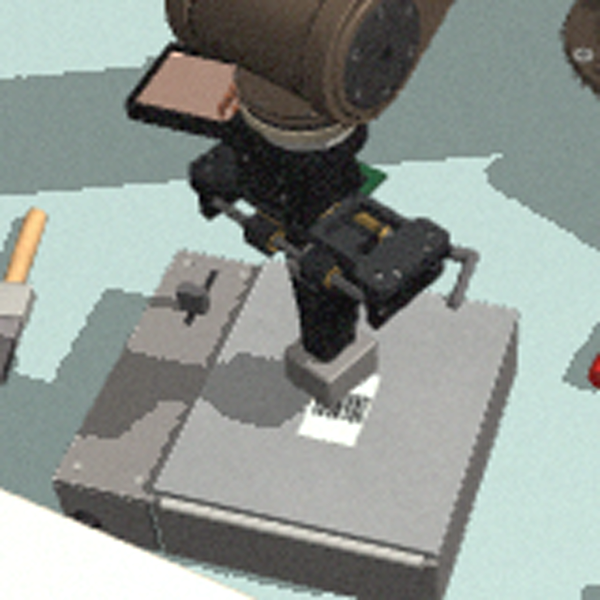

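Call:
jog_arm([
  [[0, 0, 0], 0],
  [[0, 0, 0], 0],
  [[0, 0, 0], 0],
  [[0, 0, 0], 0],
  [[0, 0, 0], 0],
])

```text
t: 6.85
eef_pos: [638.2, -57.4, 204.7]
tcp_rot: [3.141, 0.0, 2.882]
ft_force: [-0.7, -1.1, -1.5]
opening: 0.283
grip_force: 40.1
```

Call:
jog_arm([
  [[0, 0, 0], 0],
  [[0, 0, 0], 0],
  [[0, 0, 0], 0],
  [[0, 0, 0], 0],
  [[0, 0, 0], 0],
])

```text
t: 7.35
eef_pos: [638.2, -57.7, 204.6]
tcp_rot: [3.141, 0.0, 2.882]
ft_force: [0.7, -0.0, -0.7]
opening: 0.286
grip_force: 40.1
```

Call:
jog_arm([
  [[0, 0, 0], 0],
  [[0, 0, 0], 0],
  [[0, 0, 0], 0],
  [[0, 0, 0], 0],
  [[0, 0, 0], 0],
])

```text
t: 7.85
eef_pos: [638.2, -57.7, 204.7]
tcp_rot: [3.142, 0.0, 2.882]
ft_force: [0.6, -0.1, -2.0]
opening: 0.285
grip_force: 40.1
```

Call:
jog_arm([
  [[9, 12, 0], 0],
  [[28, 35, 0], 0],
  [[50, 63, 0], 0],
  [[75, 94, 0], 0],
  [[100, 125, 0], 0],
])

```text
t: 8.35
eef_pos: [572.4, 90.8, 204.7]
tcp_rot: [3.141, 0.0, 2.882]
ft_force: [0.6, 1.0, -0.7]
opening: 0.28
grip_force: 40.1
```

Call:
jog_arm([
  [[25, 31, 0], 0],
  [[50, 63, 0], 0],
  [[75, 94, 0], 0],
  [[100, 125, 0], 0],
  [[125, 156, 0], 0],
])

```text
t: 8.85
eef_pos: [491.3, 273.7, 204.8]
tcp_rot: [3.141, 0.0, 2.882]
ft_force: [0.6, 0.3, -1.5]
opening: 0.282
grip_force: 40.1
```

Call:
jog_arm([
  [[22, 27, 0], 0],
  [[38, 48, 0], 0],
  [[50, 63, 0], 0],
  [[55, 70, 0], 0],
  [[56, 72, 0], 0],
])

```text
t: 9.35
eef_pos: [456.5, 356.4, 204.7]
tcp_rot: [-3.142, -0.0, 2.883]
ft_force: [0.1, 0.5, -1.2]
opening: 0.282
grip_force: 40.1
```

Call:
jog_arm([
  [[0, 0, 0], 0],
  [[0, 0, 15], 0],
  [[0, 0, 45], 0],
  [[0, 0, 68], 0],
  [[0, 0, 75], 0],
])

```text
t: 9.85
eef_pos: [457.1, 354.3, 127.7]
tcp_rot: [-3.139, -0.002, 2.88]
ft_force: [-0.3, -0.3, -0.9]
opening: 0.285
grip_force: 40.1
```

Call:
jog_arm([
  [[0, 0, 0], 0],
  [[0, 0, 0], 0],
  [[0, 0, 0], 0],
])

```text
t: 10.15
eef_pos: [457.9, 355.8, 130.9]
tcp_rot: [3.14, 0.001, 2.882]
ft_force: [-0.4, -0.3, -1.3]
opening: 0.284
grip_force: 40.1
```

```bash
python3 - <<'E'
from h import *
go(457.3,355.7,94.6,2.882)
c=shot("scene",(330,160,410,240),"s6")
E
```

```text
t 10.15 pos [457.9 355.8 130.9] rot [3.140e+00 1.000e-03 2.882e+00] shift [ 0.6 -0.3 36.3] turn -0.0 F [-0.4 -0.3 -1.3] op 0.284 gf 40.1
```

View pics/s6.png

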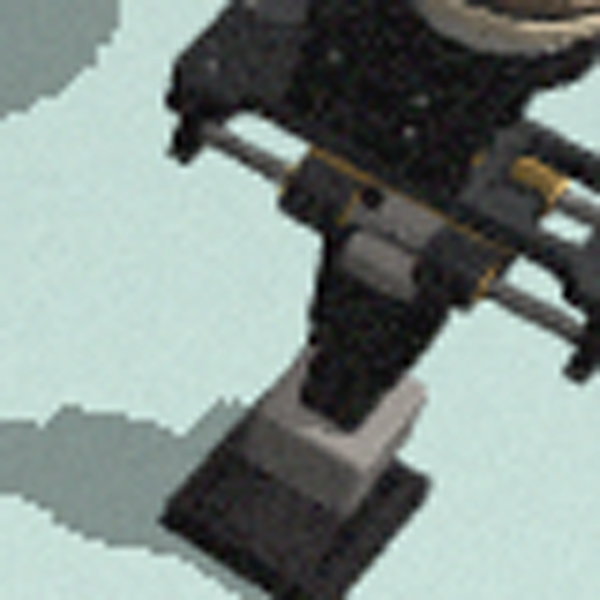

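Call:
jog_arm([
  [[0, 0, 8], 0],
  [[0, 0, 16], 0],
  [[0, 0, 23], 0],
  [[0, 0, 28], 0],
  [[0, 0, 30], 0],
])

```text
t: 10.7
eef_pos: [457.1, 355.6, 98.7]
tcp_rot: [-3.141, -0.001, 2.882]
ft_force: [-0.5, 0.3, -1.2]
opening: 0.285
grip_force: 40.1
```

Call:
jog_arm([
  [[0, 0, 1], 0],
  [[0, 0, 3], 0],
  [[0, 0, 4.5], 0],
  [[0, 0, 5.5], 0],
  [[0, 0, 5.5], 0],
])

```text
t: 11.2
eef_pos: [457.5, 355.7, 94.3]
tcp_rot: [3.141, 0.0, 2.882]
ft_force: [0.2, 0.2, -1.6]
opening: 0.283
grip_force: 40.1
```

Call:
jog_arm([
  [[0, 0, 0.7], 0],
  [[0, 0, 0.7], 0],
  [[0, 0, 0.7], 0],
])

```text
t: 11.5
eef_pos: [457.6, 355.8, 94.2]
tcp_rot: [3.141, 0.001, 2.882]
ft_force: [-0.4, -2.1, 7.2]
opening: 0.281
grip_force: 39.7
```

Resting on the dock floor (about 9 N). Opening and backing up.

Call:
jog_arm([
  [[0, 0, -0.5], 0],
  [[0, 0, -0.5], 0],
  [[0, 0, -0.5], 0],
  [[0, 0, -0.5], 0],
  [[0, 0, -0.5], 0],
], grip=0.3)

```text
t: 12.0
eef_pos: [457.3, 355.7, 93.9]
tcp_rot: [3.142, -0.0, 2.882]
ft_force: [0.5, 0.0, 0.7]
opening: 0.644
grip_force: 0.0
```

Call:
jog_arm([
  [[0, 0, 0], 0],
  [[0, 0, 0], 0],
  [[0, 0, -20], 0],
  [[0, 0, -60], 0],
  [[0, 0, -100], 0],
])

```text
t: 12.5
eef_pos: [457.1, 355.5, 194.7]
tcp_rot: [-3.141, -0.001, 2.882]
ft_force: [-0.1, 0.4, -0.2]
opening: 0.702
grip_force: 0.0
```

Call:
jog_arm([
  [[0, 0, -10], 0],
  [[0, 0, -10], 0],
])

```text
t: 12.7
eef_pos: [457.7, 356.0, 205.4]
tcp_rot: [3.139, 0.002, 2.882]
ft_force: [0.5, -0.1, -1.8]
opening: 0.702
grip_force: 0.0
```

```bash
python3 - <<'E'
from h import *
p=[636,-98.5,.175]
go(461.6,-88.7,200,np.pi/2+.175)
go(461.6,-88.7,200,.175-np.pi/2)
S=shot("scene",(330,160,410,240),"s7")
T=read_camera("top")
im=[cv2.resize(c["img"][y:y+60,x:x+60],(400,400),interpolation=cv2.INTER_CUBIC) for c,x,y in((S,340,190),(T,250,150))]
im.append(cv2.resize(S["img"][150:210,160:280],(800,400)[:2],interpolation=cv2.INTER_CUBIC)[:200*2])
o=np.zeros((600,800,3),np.uint8); o[:400,:400]=im[0]; o[:400,400:]=im[1]
cv2.imwrite("pics/m8.png",np.clip(o*1.5,0,255).astype(np.uint8))
print(state()["joints"].round(2))
E
```

```text
t 12.7 pos [457.7 356.  205.4] rot [3.139e+00 2.000e-03 2.882e+00] shift [-118.  -428.7    4.6] turn 1.136 F [ 0.5 -0.1 -1.8] op 0.702 gf 0.0
t 12.7 pos [457.7 356.  205.4] rot [3.139e+00 2.000e-03 2.882e+00] shift [-118.  -428.7    4.6] turn -2.006 F [ 0.5 -0.1 -1.8] op 0.702 gf 0.0
[ 0.55  0.47  1.72  0.    0.96 -0.76]
```

View pics/m8.png

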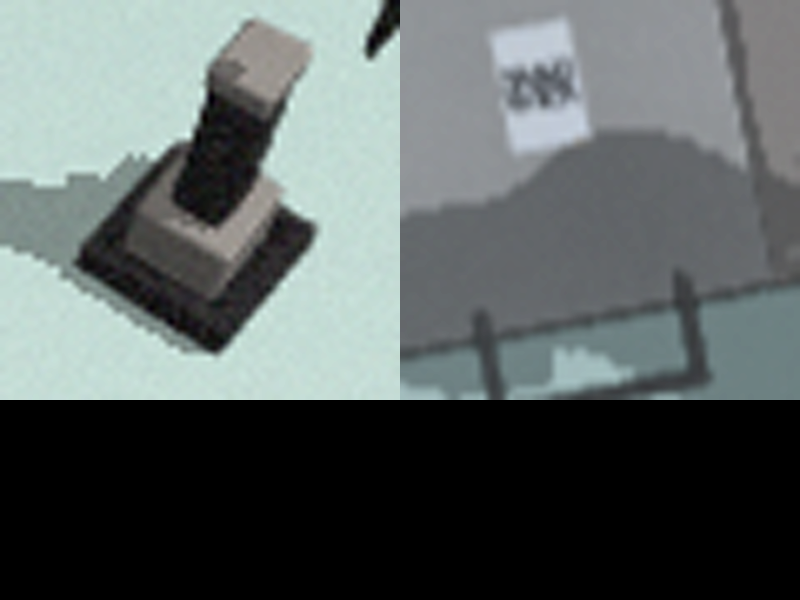

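Call:
jog_arm([
  [[-4, -14, 0], 0.14],
  [[-15, -53, 0], 0.28],
  [[-27, -96, 0], 0.42],
  [[-38, -140, 0], 0.56],
  [[-50, -183, 0], 0.7],
], grip=0.58)

```text
t: 13.3
eef_pos: [457.7, 164.3, 202.3]
tcp_rot: [-3.139, -0.001, 2.177]
ft_force: [0.1, 0.3, -0.1]
opening: 0.429
grip_force: 0.0
```

Call:
jog_arm([
  [[-37, -25, 0], 0.14],
  [[-74, -51, 0], 0.28],
  [[-111, -76, 0], 0.4],
  [[-148, -102, 0], 0.436],
  [[-179, -122, 0], 0.436],
])

```text
t: 13.8
eef_pos: [460.5, -52.6, 202.4]
tcp_rot: [-3.139, -0.001, 1.744]
ft_force: [0.6, 0.1, 0.3]
opening: 0.42
grip_force: 0.0
```

Call:
jog_arm([
  [[0, 0, 0], 0],
  [[0, 0, 0], 0],
])

```text
t: 14.0
eef_pos: [460.8, -51.1, 202.6]
tcp_rot: [-3.139, -0.001, 1.744]
ft_force: [-0.2, -0.1, -0.8]
opening: 0.42
grip_force: 0.0
```

```bash
python3 - <<'E'
from h import *
go(461.5,-89,88,1.746)
E
```

```text
t 14.0 pos [460.8 -51.1 202.6] rot [-3.139e+00 -1.000e-03  1.744e+00] shift [-37.6  -5.6 114.5] turn -0.002 F [-0.2 -0.1 -0.8] op 0.42 gf 0.0
```

Call:
jog_arm([
  [[-20, -3, 5], 0],
  [[-35, -5, 20], 0],
  [[-37.6, -5.6, 45], 0],
  [[-37.6, -5.6, 60], 0],
  [[-37.6, -5.6, 62], 0],
])

```text
t: 14.5
eef_pos: [461.5, -87.2, 139.9]
tcp_rot: [-3.138, -0.002, 1.747]
ft_force: [0.9, -0.1, 0.5]
opening: 0.418
grip_force: 0.0
```

Call:
jog_arm([
  [[0, 0, 0], 0],
  [[0, 0, 0], 0],
])

```text
t: 14.7
eef_pos: [462.7, -88.0, 142.4]
tcp_rot: [3.141, 0.0, 1.747]
ft_force: [0.3, 0.1, 0.9]
opening: 0.418
grip_force: 0.0
```

```bash
python3 - <<'E'
from h import *
go(461.5,-89,88,1.746)
S=shot("scene",(180,110,280,210),"s9")
print(px(S,[461.5,-89,82]), px(S,state()["eef_pos"]-[0,0,25]))
E
```

```text
t 14.7 pos [462.7 -88.  142.4] rot [3.141 0.    1.747] shift [-0.7 -1.4 54.4] turn 0.001 F [0.3 0.1 0.9] op 0.418 gf 0.0
[237.77772433 164.77300922] [237.50082875 157.0683357 ]
```

View pics/s9.png

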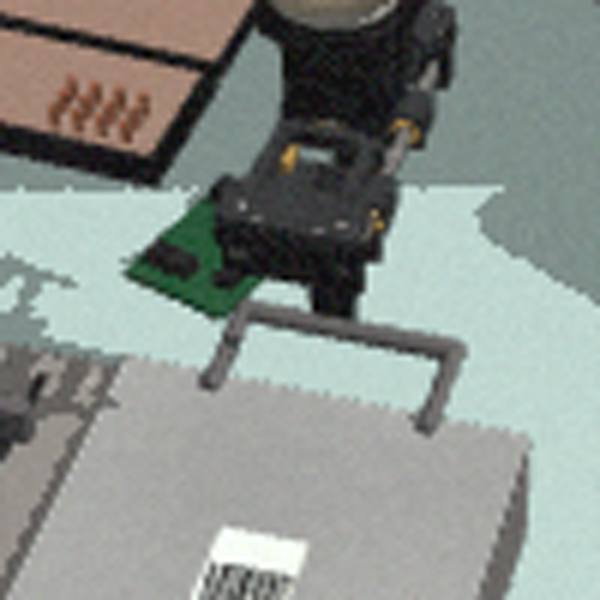

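Call:
jog_arm([
  [[-0.7, -1.4, 8], 0],
  [[-0.7, -1.4, 20], 0],
  [[-0.7, -1.4, 34], 0],
  [[-0.7, -1.4, 48], 0],
  [[-0.7, -1.4, 54], 0],
])

```text
t: 15.25
eef_pos: [460.8, -89.5, 86.9]
tcp_rot: [-3.141, -0.001, 1.746]
ft_force: [1.3, -0.5, 0.1]
opening: 0.42
grip_force: 0.0
```

Call:
jog_arm([
  [[0, 0, 0], 0],
  [[0, 0, 0], 0],
  [[0, 0, 0], 0],
  [[0, 0, 0], 0],
  [[0, 0, 0], 0],
], grip=1)

```text
t: 15.75
eef_pos: [460.8, -89.6, 88.3]
tcp_rot: [-3.141, 0.0, 1.746]
ft_force: [-3.6, -2.0, 4.0]
opening: 0.116
grip_force: 30.0
```

Call:
jog_arm([
  [[0, 0, 0], 0],
  [[0, 0, 0], 0],
  [[0, 0, 0], 0],
])

```text
t: 16.05
eef_pos: [460.8, -89.6, 88.3]
tcp_rot: [-3.141, -0.0, 1.746]
ft_force: [-6.0, -3.2, 5.0]
opening: 0.117
grip_force: 30.0
```

Call:
jog_arm([
  [[0, 0, -1], 0],
  [[0, 0, -2], 0],
  [[0, 0, -3], 0],
  [[0, 0, -4], 0],
  [[0, 0, -5], 0],
])

```text
t: 16.55
eef_pos: [461.0, -89.6, 92.9]
tcp_rot: [-3.141, -0.0, 1.746]
ft_force: [-3.1, -4.0, -0.4]
opening: 0.116
grip_force: 30.0
```

Call:
jog_arm([
  [[0, 0, -1], 0],
  [[0, 0, -2], 0],
  [[0, 0, -3], 0],
  [[0, 0, -3], 0],
  [[0, 0, -3], 0],
])

```text
t: 17.05
eef_pos: [461.1, -89.5, 95.8]
tcp_rot: [-3.141, -0.0, 1.746]
ft_force: [-2.5, -3.8, -4.2]
opening: 0.114
grip_force: 30.0
```

Call:
jog_arm([
  [[0, 0, -1], 0],
  [[0, 0, -1.5], 0],
  [[0, 0, -2], 0],
  [[0, 0, -2], 0],
])

```text
t: 17.45
eef_pos: [461.2, -89.5, 97.2]
tcp_rot: [-3.141, -0.0, 1.746]
ft_force: [2.7, -4.9, -24.1]
opening: 0.121
grip_force: 30.0
```

Call:
jog_arm([
  [[0, 0, -0.5], 0],
  [[0, 0, -1], 0],
  [[0, 0, -1.5], 0],
  [[0, 0, -1.5], 0],
])

```text
t: 17.85
eef_pos: [461.2, -89.5, 98.1]
tcp_rot: [-3.141, -0.001, 1.746]
ft_force: [4.2, -4.3, -35.8]
opening: 0.118
grip_force: 30.0
```

Call:
jog_arm([
  [[0, 0, 2], 0],
  [[0, 0, 5], 0],
  [[0, 0, 8], 0],
  [[0, 0, 10], 0],
  [[0, 0, 11], 0],
])

```text
t: 18.35
eef_pos: [460.8, -89.6, 88.9]
tcp_rot: [-3.141, -0.0, 1.746]
ft_force: [-6.8, -4.4, -0.6]
opening: 0.119
grip_force: 30.0
```

Call:
jog_arm([
  [[0, 0, 0], 0],
  [[0, 0, 0], 0],
  [[0, 0, 0], 0],
  [[0, 0, 0], 0],
  [[0, 0, 0], 0],
], grip=0.58)

```text
t: 18.85
eef_pos: [461.4, -89.5, 88.6]
tcp_rot: [3.141, 0.0, 1.746]
ft_force: [0.3, 0.1, -0.2]
opening: 0.413
grip_force: 0.0
```

Call:
jog_arm([
  [[0, 0, -20], 0],
  [[0, 0, -50], 0],
  [[0, 0, -85], 0],
  [[0, 0, -100], 0],
  [[0, 0, -100], 0],
])

```text
t: 19.35
eef_pos: [461.9, -89.7, 190.3]
tcp_rot: [3.138, 0.002, 1.746]
ft_force: [0.1, -0.4, -0.7]
opening: 0.418
grip_force: 0.0
```

```bash
python3 - <<'E'
from h import *
go(593.5,-216.5,140,1.746)
E
```

```text
t 19.35 pos [461.9 -89.7 190.3] rot [3.138e+00 2.000e-03 1.746e+00] shift [-147.7  107.3   50.9] turn -0.0 F [ 0.1 -0.4 -0.7] op 0.418 gf 0.0
```

Call:
jog_arm([
  [[-30, 22, 0], 0],
  [[-65, 48, 5], 0],
  [[-103, 76, 15], 0],
  [[-134, 98, 35], 0],
  [[-147, 107.5, 50], 0],
])

```text
t: 19.85
eef_pos: [593.9, -217.7, 135.4]
tcp_rot: [-3.141, -0.001, 1.745]
ft_force: [-0.4, 0.6, -0.4]
opening: 0.415
grip_force: 0.0
```

Call:
jog_arm([
  [[0, 0, 0], 0],
  [[0, 0, 0], 0],
])

```text
t: 20.05
eef_pos: [591.8, -215.1, 137.1]
tcp_rot: [-3.139, -0.002, 1.746]
ft_force: [0.6, -0.2, 0.2]
opening: 0.418
grip_force: 0.0
```

```bash
python3 - <<'E'
from h import *
go(594,-216,100,1.746)
S=shot("scene",(140,130,220,210),"s10"); T=read_camera("top")
print(px(S,[594,-216,95]), px(S,state()["eef_pos"]-[0,0,25]))
E
```

```text
t 20.05 pos [ 591.8 -215.1  137.1] rot [-3.139e+00 -2.000e-03  1.746e+00] shift [-1.4  2.1 37.1] turn -0.0 F [ 0.6 -0.2  0.2] op 0.418 gf 0.0
[180.71968777 176.92526013] [180.53941267 172.40304881]
```

View pics/s10.png

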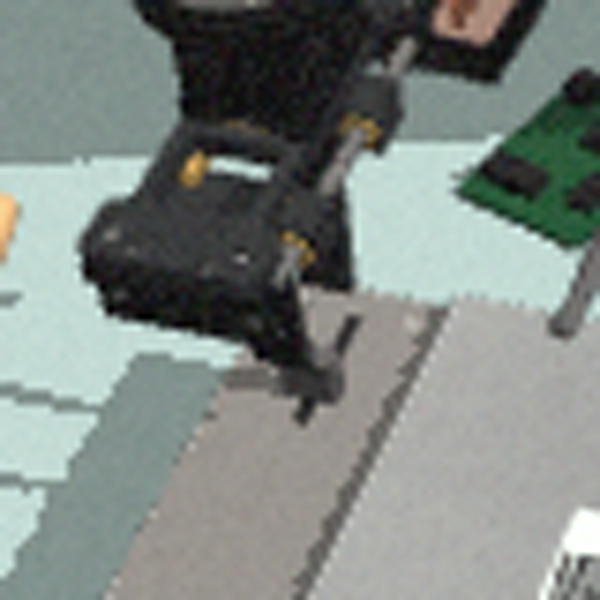

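Call:
jog_arm([
  [[-1.4, 2, 6], 0],
  [[-1.4, 2, 14], 0],
  [[-1.4, 2, 22], 0],
  [[-1.4, 2, 26], 0],
  [[-1.4, 2, 26], 0],
])

```text
t: 20.65
eef_pos: [594.5, -216.4, 111.5]
tcp_rot: [-3.141, -0.001, 1.746]
ft_force: [-1.2, 0.8, -0.4]
opening: 0.416
grip_force: 0.0
```

Call:
jog_arm([
  [[0, 0, 3], 0],
  [[0, 0, 6], 0],
  [[0, 0, 9], 0],
  [[0, 0, 10], 0],
  [[0, 0, 10], 0],
])

```text
t: 21.15
eef_pos: [594.8, -216.6, 102.2]
tcp_rot: [-3.141, -0.0, 1.746]
ft_force: [-0.2, -0.3, -0.2]
opening: 0.424
grip_force: 0.0
```

Call:
jog_arm([
  [[0, 0, 0], 0],
  [[0, 0, 0], 0],
  [[0, 0, 0], 0],
  [[0, 0, 0], 0],
  [[0, 0, 0], 0],
], grip=1)

```text
t: 21.65
eef_pos: [593.0, -216.9, 102.4]
tcp_rot: [-3.137, -0.001, 1.747]
ft_force: [-11.6, -3.8, 5.7]
opening: 0.124
grip_force: 30.0
```

Call:
jog_arm([
  [[0, 0, 0], 0],
  [[0, 0, 0], 0],
])

```text
t: 21.85
eef_pos: [593.0, -216.9, 102.5]
tcp_rot: [-3.138, -0.001, 1.746]
ft_force: [-12.1, -2.9, 6.2]
opening: 0.123
grip_force: 30.0
```

Call:
jog_arm([
  [[0, -4, 0], 0],
  [[0, -8, 0], 0],
  [[0, -12, 0], 0],
  [[0, -16, 0], 0],
  [[0, -18, 0], 0],
])

```text
t: 22.35
eef_pos: [576.9, -219.8, 102.5]
tcp_rot: [3.141, 0.0, 1.746]
ft_force: [2.1, 0.3, -1.0]
opening: 0.123
grip_force: 30.0
```

Call:
jog_arm([
  [[0, -1, 0], 0],
  [[0, -2, 0], 0],
  [[0, -3, 0], 0],
  [[0, -3, 0], 0],
])

```text
t: 22.75
eef_pos: [574.2, -220.3, 102.5]
tcp_rot: [3.141, 0.0, 1.746]
ft_force: [1.8, -0.5, 2.9]
opening: 0.125
grip_force: 30.0
```

Call:
jog_arm([
  [[0, -1, 0], 0],
  [[0, -2, 0], 0],
  [[0, -2, 0], 0],
  [[0, -2, 0], 0],
])

```text
t: 23.15
eef_pos: [573.0, -220.5, 102.5]
tcp_rot: [3.14, 0.001, 1.746]
ft_force: [5.9, 1.8, -0.6]
opening: 0.123
grip_force: 30.0
```

Call:
jog_arm([
  [[0, -1, 0], 0],
  [[0, -2, 0], 0],
  [[0, -2, 0], 0],
  [[0, -2, 0], 0],
])

```text
t: 23.55
eef_pos: [572.8, -220.6, 102.5]
tcp_rot: [3.136, 0.002, 1.745]
ft_force: [17.2, 4.7, -5.5]
opening: 0.127
grip_force: 30.0
```

Call:
jog_arm([
  [[0, 0, 0], 0],
  [[0, 0, 0], 0],
  [[0, 0, 0], 0],
  [[0, 0, 0], 0],
  [[0, 0, 0], 0],
], grip=0.58)

```text
t: 24.05
eef_pos: [570.0, -221.0, 102.4]
tcp_rot: [-3.141, -0.0, 1.746]
ft_force: [0.1, 0.4, -0.6]
opening: 0.411
grip_force: 0.0
```

Call:
jog_arm([
  [[0, 0, -15], 0],
  [[0, 0, -40], 0],
  [[0, 0, -70], 0],
  [[0, 0, -85], 0],
  [[0, 0, -85], 0],
])

```text
t: 24.55
eef_pos: [570.8, -221.3, 189.5]
tcp_rot: [3.139, 0.002, 1.746]
ft_force: [0.3, -0.2, 0.4]
opening: 0.418
grip_force: 0.0
```

```bash
python3 - <<'E'
from h import *
go(460.5,-89.5,140,1.746)
c=read_camera("scene")
for d in cut_out("release_tab",c)[:2]: print(d["p"],d["box"])
E
```

```text
t 24.55 pos [ 570.8 -221.3  189.5] rot [3.139e+00 2.000e-03 1.746e+00] shift [149.1 -85.8  48.9] turn -0.0 F [ 0.3 -0.2  0.4] op 0.418 gf 0.0
0.45 [177.9, 171.8, 189.4, 178.7]
```

Now back to the handle, with measured bar position about (460.5, -89.5).

Call:
jog_arm([
  [[32, -18, 0], 0],
  [[68, -39, 0], 0],
  [[106, -61, 8], 0],
  [[138, -79, 25], 0],
  [[149, -86, 45], 0],
])

```text
t: 25.15
eef_pos: [456.9, -87.0, 141.4]
tcp_rot: [-3.14, -0.001, 1.747]
ft_force: [1.0, 0.8, -0.6]
opening: 0.421
grip_force: 0.0
```

Call:
jog_arm([
  [[0, 0, 0], 0],
  [[0, 0, 0], 0],
])

```text
t: 25.35
eef_pos: [460.0, -89.5, 142.1]
tcp_rot: [-3.141, -0.001, 1.746]
ft_force: [0.1, -0.0, -0.3]
opening: 0.421
grip_force: 0.0
```

```bash
python3 - <<'E'
from h import *
go(460.5,-89.5,88,1.746)
E
```

```text
t 25.35 pos [460.  -89.5 142.1] rot [-3.141e+00 -1.000e-03  1.746e+00] shift [-0.1  0.5 54.1] turn 0.0 F [ 0.1 -0.  -0.3] op 0.421 gf 0.0
```

Call:
jog_arm([
  [[0, 0, 8], 0],
  [[0, 0, 20], 0],
  [[0, 0, 34], 0],
  [[0, 0, 48], 0],
  [[0, 0, 54], 0],
])

```text
t: 25.85
eef_pos: [459.9, -89.8, 87.3]
tcp_rot: [-3.141, -0.0, 1.745]
ft_force: [-0.9, 0.3, -0.1]
opening: 0.422
grip_force: 0.0
```

Call:
jog_arm([
  [[0, 0, 0], 0],
  [[0, 0, 0], 0],
  [[0, 0, 0], 0],
  [[0, 0, 0], 0],
  [[0, 0, 0], 0],
], grip=1)

```text
t: 26.35
eef_pos: [460.6, -89.3, 88.9]
tcp_rot: [3.139, 0.001, 1.746]
ft_force: [3.9, 2.7, -1.6]
opening: 0.117
grip_force: 30.0
```

Call:
jog_arm([
  [[0, 0, 0], 0],
  [[0, 0, 0], 0],
  [[0, 0, -1], 0],
  [[0, 0, -2], 0],
  [[0, 0, -4], 0],
])

```text
t: 26.85
eef_pos: [460.7, -89.2, 92.8]
tcp_rot: [3.139, 0.001, 1.746]
ft_force: [6.7, 3.8, -2.0]
opening: 0.115
grip_force: 30.0
```

Call:
jog_arm([
  [[0, 0, -2], 0],
  [[0, 0, -4], 0],
  [[0, 0, -6], 0],
  [[0, 0, -8], 0],
  [[0, 0, -9], 0],
])

```text
t: 27.35
eef_pos: [461.4, -89.2, 102.1]
tcp_rot: [3.137, 0.001, 1.746]
ft_force: [10.1, 5.5, -3.4]
opening: 0.12
grip_force: 30.0
```

```bash
python3 - <<'E'
from h import *
r=np.hypot(290,12);a=np.arctan2(12,290)
f=lambda t:np.array([r*(np.cos(a)-np.cos(a+t)),r*(np.sin(a+t)-np.sin(a))])
cur=np.array([-.5,13.]); th=np.r_[.06,.08,.11,.15,.2,.25,.3,.35,.4,.45,.5,.55,.6,.65,.7,.75,.8,.85,.9,.94,.97,.99,1.0,1.0,1.0]
for i in range(0,25,5):
    print([[[0,float(round(d[0],1)),float(round(-d[1],1))],0] for d in[f(t)-cur for t in th[i:i+5]]]); cur=cur+np.round(f(th[i+4])-cur,1)
E
```

```text
[[[0, 1.7, -4.4], 0], [[0, 2.4, -10.1], 0], [[0, 3.6, -18.8], 0], [[0, 5.5, -30.2], 0], [[0, 8.7, -44.4], 0]]
[[[0, 3.8, -14.0], 0], [[0, 8.3, -27.8], 0], [[0, 13.5, -41.3], 0], [[0, 19.4, -54.6], 0], [[0, 25.9, -67.5], 0]]
[[[0, 7.2, -12.7], 0], [[0, 14.9, -24.9], 0], [[0, 23.3, -36.8], 0], [[0, 32.3, -48.2], 0], [[0, 41.8, -59.1], 0]]
[[[0, 10.1, -10.5], 0], [[0, 20.7, -20.4], 0], [[0, 31.7, -29.8], 0], [[0, 43.2, -38.6], 0], [[0, 52.8, -45.3], 0]]
[[[0, 7.3, -4.7], 0], [[0, 12.2, -7.7], 0], [[0, 14.7, -9.2], 0], [[0, 14.7, -9.2], 0], [[0, 14.7, -9.2], 0]]
```

Call:
jog_arm([
  [[0, 1.7, -4.4], 0],
  [[0, 2.4, -10.1], 0],
  [[0, 3.6, -18.8], 0],
  [[0, 5.5, -30.2], 0],
  [[0, 8.7, -44.4], 0],
])

```text
t: 27.85
eef_pos: [468.8, -87.8, 146.6]
tcp_rot: [3.14, 0.0, 1.746]
ft_force: [9.6, 1.0, -4.9]
opening: 0.117
grip_force: 30.0
```

Call:
jog_arm([
  [[0, 3.8, -14], 0],
  [[0, 8.3, -27.8], 0],
  [[0, 13.5, -41.3], 0],
  [[0, 19.4, -54.6], 0],
  [[0, 25.9, -67.5], 0],
])

```text
t: 28.35
eef_pos: [495.4, -83.0, 214.4]
tcp_rot: [3.137, 0.001, 1.745]
ft_force: [18.5, 3.9, -13.1]
opening: 0.119
grip_force: 30.0
```

```bash
python3 - <<'E'
from h import *
# bar circle check: fixture-frame dx,dz from rest vs radius
s=state(); p=s["eef_pos"]; dx=(p[:2]-[460.7,-89.5])@[np.cos(.175),np.sin(.175)]; dz=p[2]-88.3
print(dx,dz,np.hypot(290-dx,12+dz),np.degrees(np.arctan2(12+dz,290-dx))-2.37); go(*p)
E
```

```text
35.30764348562046 126.09086948099129 289.71932055157106 26.09597093196635
t 28.35 pos [495.4 -83.  214.4] rot [3.137e+00 1.000e-03 1.745e+00] shift [0. 0. 0.] turn 0 F [ 18.5   3.9 -13.1] op 0.119 gf 30.0
```

Call:
jog_arm([
  [[0, 8.2, -12], 0],
  [[0, 16.5, -24], 0],
  [[0, 25, -35.8], 0],
  [[0, 34, -47], 0],
  [[0, 43.5, -58], 0],
])

```text
t: 28.85
eef_pos: [535.5, -75.6, 272.1]
tcp_rot: [-3.139, -0.001, 1.746]
ft_force: [-0.9, -1.1, -2.6]
opening: 0.114
grip_force: 30.0
```

Call:
jog_arm([
  [[0, 10.1, -10.3], 0],
  [[0, 20.7, -20], 0],
  [[0, 31.7, -29.3], 0],
  [[0, 43.2, -38], 0],
  [[0, 52.8, -44.7], 0],
])

```text
t: 29.35
eef_pos: [587.5, -66.3, 317.5]
tcp_rot: [-3.14, -0.0, 1.746]
ft_force: [-3.5, -0.1, 2.3]
opening: 0.12
grip_force: 30.0
```

```bash
python3 - <<'E'
from h import *
s=state(); p=s["eef_pos"]; dx=(p[:2]-[460.7,-89.5])@[np.cos(.175),np.sin(.175)]; dz=p[2]-88.3
print(dx,dz,np.hypot(290-dx,12+dz),np.degrees(np.arctan2(12+dz,290-dx))-2.37); go(*p)
E
```

```text
128.91824828216824 229.19094980032497 290.0351789043324 53.892629329184444
t 29.35 pos [587.5 -66.3 317.5] rot [-3.14  -0.     1.746] shift [0. 0. 0.] turn 0 F [-3.5 -0.1  2.3] op 0.12 gf 30.0
```

Call:
jog_arm([
  [[0, 8, -5.2], 0],
  [[0, 16, -10], 0],
  [[0, 23, -13.9], 0],
  [[0, 28, -16.6], 0],
  [[0, 30, -17.5], 0],
])

```text
t: 29.85
eef_pos: [617.6, -60.9, 334.6]
tcp_rot: [-3.141, -0.001, 1.746]
ft_force: [-6.9, 0.6, 8.0]
opening: 0.118
grip_force: 30.0
```

Call:
jog_arm([
  [[0, 0, 0], 0],
  [[0, 0, 0], 0],
  [[0, 0, 0], 0],
  [[0, 0, 0], 0],
  [[0, 0, 0], 0],
])

```text
t: 30.35
eef_pos: [617.2, -60.9, 334.4]
tcp_rot: [-3.141, -0.001, 1.746]
ft_force: [-6.1, 1.9, 6.6]
opening: 0.12
grip_force: 30.0
```

Call:
jog_arm([
  [[0, 0, 0], 0],
  [[0, 0, 0], 0],
  [[0, 0, 0], 0],
  [[0, 0, 0], 0],
  [[0, 0, 0], 0],
])

```text
t: 30.85
eef_pos: [617.3, -60.9, 334.5]
tcp_rot: [-3.141, -0.001, 1.746]
ft_force: [-5.5, 2.8, 6.7]
opening: 0.116
grip_force: 30.0
```

```bash
python3 - <<'E'
from h import *
s=state(); p=s["eef_pos"]; dx=(p[:2]-[460.7,-89.5])@[np.cos(.175),np.sin(.175)]; dz=p[2]-88.3
print(dx,dz,np.hypot(290-dx,12+dz),np.degrees(np.arctan2(12+dz,290-dx))-2.37); go(*p); print(abs(s["qvel"]).max())
c=read_camera("scene"); cv2.imwrite("pics/end.png",c["img"])
# cover seen open? bar predicted pixel vs detections; scanner still in dock
print("bar px",px(c,p-[0,0,6]))
for k in("handle","scanner","dock","board","screwdriver","flux"):
    print(k,[(round(d["p"],2),np.round(d["box"]).tolist()) for d in cut_out(k,c)[:1]])
E
```

```text
159.13946964906174 246.16304197494935 289.4350266389476 60.74995868225448
t 30.85 pos [617.3 -60.9 334.5] rot [-3.141e+00 -1.000e-03  1.746e+00] shift [0. 0. 0.] turn 0 F [-5.5  2.8  6.7] op 0.116 gf 30.0
0.00204544735729141
bar px [216.43076545 138.44203845]
handle [(0.74, [171.0, 137.0, 256.0, 250.0])]
scanner [(0.79, [358.0, 192.0, 387.0, 237.0])]
dock [(0.54, [352.0, 221.0, 386.0, 239.0])]
board [(0.52, [202.0, 141.0, 230.0, 153.0])]
screwdriver [(0.67, [283.0, 177.0, 306.0, 203.0])]
flux [(0.68, [316.0, 245.0, 330.0, 271.0])]
```

```bash
python3 -c "
from cell import job_done; print(job_done())"
```

```text
the job is handed in; nothing more can be done
None
```

I held the scanner over the label for about 1.5 s and stood it back in its dock. The catch did hold the cover, so I pulled the release slide to its stop and lifted again. I handed the job in at about 31 s with the arm still, gripping the handle and the cover about 60° open.

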